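# Load a sample cup into the changer and index it to the reader

## Task

Put the metal sample cup from the grey pad into the empty pocket at the changer's pointer so that it drops fully home over the little drive bar in the pocket floor (turn it gently while pressing lightly until you feel it drop in; never force it, staying well under 40 N). Let go of it, then turn the carousel (the black bar on its hub is the handle) one click anticlockwise seen from above, so the cup stands at the reader, and let go. Leave the jar, bowl and notebook alone.

Things in the scene. Friction and masses are not known exactly. Their poses are not given: they have to be found in the camera images.
- cup: Loose aluminium sample cup, about 0.12 kg: round body 36 mm across, 28 mm tall, with an upright pinch bar on its lid 30 mm long (cup's x), 10 mm wide (y), 22 mm tall: 50 mm in all. Its lowest 12 mm taper to 30 mm across, as a lead-in. Origin: centre of its underside, z up. Starts standing on a grey pad 120 mm square, 6 mm thick.
- cup_slot (a point): Centre of the roof of the slot across the cup's underside, 6 mm above the underside. The slot runs along the cup's x, right under the pinch bar and parallel to it; 8 mm wide, 6 mm deep, open at both ends, so a half turn of the cup makes no difference.
- pocket (a point): Centre of the floor of the carousel pocket to load, 50 mm above the bench; x axis points from here to the carousel's axis, z up; turns with the carousel. An upright grey sleeve on the dark plate, 38 mm inside, 46 mm outside, wall 20 mm tall above the floor. Both neighbouring pockets look alike, are empty too; the three far ones hold fixed cups.
- drive_bar (a point): Middle of the top of the steel drive bar in that pocket, 5 mm above its floor. Bar 24 x 6 mm; it must enter the cup's slot. Its direction is NOT measured (these axes are the pocket's): somewhere within 0.85 rad either side of the pocket's x axis, held by a stiff brake. Sprung: sinks from about 3 N, flush at about 6 N; lifts a cup let go askew on it by 5 mm.
- sleeve_top (a point): Centre of the pocket's mouth, 20 mm above its floor. How it feels: a cup drops over the bar when its slot is within about 0.08 rad of it. Turn the cup while it presses the bar 1 to 3 mm down (about 4 to 5 N): when the bar springs into the slot the push vanishes, then lower it to the floor. Turning on jams the cup and the force climbs fast.
- load_station (a point): Fixed point of the changer at its pointer block, where the floor centre of the pocket to load lies at the start: 50 mm above the bench, 72 mm from the carousel's axis; x axis points to that axis. The changer is a white drum 226 mm across. A white reader post 74 mm tall, clear of the rim, stands 60 degrees on, anticlockwise seen from above.
- hub_bar (a point): Centre of the black grip bar on top of the carousel's hub, on its vertical axis, 115 mm above the bench. The bar is 40 mm long (along this point's x axis), 14 mm wide (y), 26 mm tall (13 mm above and below this point), above all the cups, on a round column 30 mm across. It turns with the carousel.
- carousel (a joint): Angle of the carousel about its vertical axis, rad; 0 at the start, positive anticlockwise seen from above. A sprung click stop holds it at every 1.047 rad (60 degrees); about 0.4 N m is needed to leave a stop, and past halfway it is drawn into the next.
- jar: Bystander: closed screw-cap jar, 48 mm across, 65 mm tall; origin at the centre of its underside.
- bowl: Bystander: small white ceramic bowl, 72 mm across, 35 mm tall; origin at the centre of its underside.
- notebook: Bystander: brown notebook lying flat, 150 x 210 x 16 mm; origin at the centre of its underside.
Things that resemble listed ones, but are neither listed nor needed, are in the scene too. What is shaped like the cup but blue or red is not meant.

How it is judged:
By the outcome, as a careful person would: the job done as asked, in the order asked, and still so for the second after the job is handed in, with the robot touching nothing.
It also fails if it takes over 72 s, if anything falls off the work surface, if the arm or the gripper's body presses on something with over 40 N, if the wrist force passes 120 N, or if a joint passes its speed limit or range.

## Robot

A 6-joint arm with a two-finger parallel gripper is mounted at the origin on the work surface. World frame = base frame: x ahead of the robot, y to its left, z up, the work surface at z = 0. Lengths are in m, angles in degrees, forces in N, time in s.
With the tool pointing down it reaches from about 0.35 to 0.975 m from the base axis. Payload 7.1 kg.
Tool frame: the origin (TCP) lies midway between the tips of the shut fingers; the grasp point (between the pads) lies 19 mm behind it; z points along the fingers, y is the line along which they close (so a half turn about z gives the same grasp; the last joint's range is limited). The gripper opens to 88 mm and grips with 3 to 60 N. Pads are 20 mm wide; open, the fingers measure 115 mm over their backs; the gripper's body (75 mm by 178 mm) begins 61 mm behind the grasp point.
Start: joints at [-70.13, 24.242, 93.386, -0, 62.372, -1.089], TCP at [0.224, -0.584, 0.223] pointing down, gripper open.
Joint ranges: [-172.04, 172.04], [-51.8, 120.97], [4.93, 147.93], [-75.15, 255.16], [6.16, 154.13], [-145.62, 145.62]. Speed limits (degrees/s): [136.94, 136.94, 172.46, 180, 180, 180].

## Interface

Orientations are given as a 3x3 rotation matrix whose columns are the frame's x, y, z axes.
In Python, from bench import * gives the robot as it stands. The module is installed in compiled form; this text tells all that it offers.
- The arm moves only by the tool send_rows, never from a script. Its argument "motion" is a list of rows, each an object of numbers: "x", "y", "z": the shift along the tool's x, y, z in cm; "wx", "wy", "wz": the turn, a rotation vector about the tool's x, y, z in degrees. In form: [{"x": .., "y": .., "z": .., "wx": .., "wy": .., "wz": ..}, ...]. A call has 1 to 8 rows; each row is the pose to reach, as a shift and turn from the pose commanded when the call began, along the tool's axes at that moment; what a row does not reach only later rows make up. A row lasts 1/10 s, in which the tool goes at most 50 mm and 8.59 degrees, less where a joint would pass 70% of its speed; a pose out of reach is approached as far as the arm can. A call with a gripper value outside its range is refused whole. "fingers" is the closure, from -1 (fully open) to 1 (shut), set as the call begins (left out, the last holds). The fingers move at their own pace and stop on an object; the grip force is fixed at half the most. Time passes only in rows, so rows that repeat a pose let the fingers close. It gives the time, the measured TCP pose, the force, the opening and the grip force at its end, in the units of the state.
- get_obs(): the state, without advancing time (a new reading comes with each control period).
- snapshot(name): name is "side" or "top"; returns the picture (420x560x3 uint8, red, green, blue); there is no depth.
- calibration(name): a dict with "camera_matrix" (3x3 intrinsics, pixels), "R" (3x3) and "t" (3): a world point X has camera coordinates R X + t. Camera axes: x right, y down, z forward; pixel columns grow to the right and rows downward; lengths in m; the calibration is good to about 2 mm. A picture is of the moment at which its call begins. calibration takes no time and is no camera call.
- hand_in(): hands the job in; it is judged then, once.
The state is a dict: "clock": time; "joint_positions": joint angles; "qvel": joint speeds; "joint_efforts": joint torques, N m; "position": TCP position; "tool_rot": TCP orientation; "ft_force": force on the tool from outside, world axes, zero at the start; "ft_torque": the same for the moment, N m; "opening": finger opening in m; "grip_force": force on a finger pad.
Only numpy, scipy, OpenCV 4.12 (cv2) and the standard library are available. Lean on these libraries where they do the work, as an engineer would, in place of code of your own. Each camera call takes 0.05 s, during which the arm holds its last target. There are 200 camera calls.

## Working session

There is one attempt and no reset: what is moved stays moved. The work goes in short steps, Python scripts to look and compute and a tool call to move; the robot and the scene stay as the last step left them, time stands still between calls to the robot, and variables do not carry over. Pictures are saved under pics/ and viewed, at most 10 in all, crops included, and the job is handed in when it is done.

Besides the shell and the picture viewer there is one more tool, called after ">>>" by a JSON object that holds its "op" and its "data". send_rows: Moves the arm, as the interface text tells. Its arguments: {"type":"object","properties":{"motion":{"type":"array","items":{"type":"object","properties":{"x":{"type":"number"},"y":{"type":"number"},"z":{"type":"number"},"wx":{"type":"number"},"wy":{"type":"number"},"wz":{"type":"number"}}}},"fingers":{"type":"number"}},"required":["motion"]}

```bash
mkdir -p pics
python3 - <<'E'
from bench import *
import cv2
for n in("top","side"):
    im=snapshot(n); cv2.imwrite(f"pics/{n}0.png",im[:,:,::-1])
    c=calibration(n); print(n,c["camera_matrix"],c["R"],c["t"])
print(get_obs())
E
```

```text
top [[394.40102397   0.         283.53337616]
 [  0.         394.40102397 205.74874453]
 [  0.           0.           1.        ]] [[-0.00751801 -0.99996469  0.00375349]
 [-0.98365209  0.00671989 -0.1799539 ]
 [ 0.17992233 -0.00504502 -0.98366788]] [-0.11448831  0.5542265   1.0025136 ]
side [[381.09731734   0.         285.39450288]
 [  0.         381.09731734 212.75895956]
 [  0.           0.           1.        ]] [[-0.90342    -0.42874287 -0.00344321]
 [-0.26648953  0.56778485 -0.77884767]
 [ 0.33588039 -0.70270898 -0.62720368]] [0.45829065 0.26900896 0.68318381]
{'clock': 0.1, 'joint_positions': array([-7.01282451e+01,  2.42793717e+01,  9.34281985e+01, -1.57664131e-03,
        6.23707086e+01, -1.08717515e+00]), 'qvel': array([ 0.02229585, -0.09417631, -0.05134353, -0.02921799, -0.0078494 ,
       -0.04451424]), 'joint_efforts': array([-3.96917849e-04, -5.45615530e+01, -2.74325556e+01,  6.45157951e-02,
        1.88282691e-02, -1.53346059e-05]), 'position': array([ 0.22342078, -0.58315858,  0.22197899]), 'tool_rot': array([[ 9.33832497e-01,  3.57710261e-01, -4.87329083e-04],
       [ 3.57710593e-01, -9.33831624e-01,  1.27658551e-03],
       [ 1.56442729e-06, -1.36643981e-03, -9.99999066e-01]]), 'ft_force': array([-0.37895352,  0.79504156,  0.13422843]), 'ft_torque': array([ 0.01668302,  0.00052816, -0.00546864]), 'grip_force': 0.0, 'opening': 0.08753142792749985}
```

View pics/top0.png

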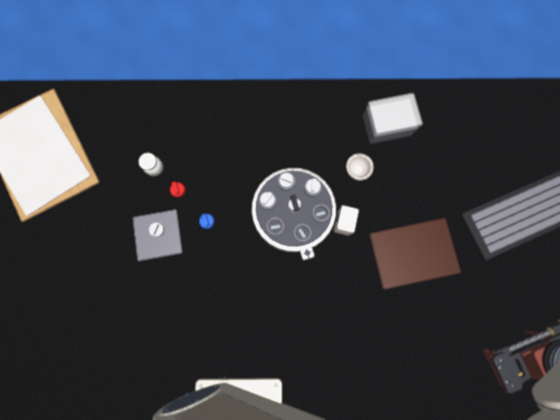

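View pics/side0.png

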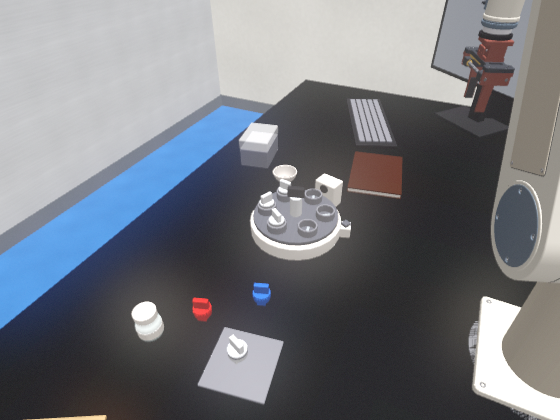

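The top view shows the cup at about (156,230) on the pad, the carousel hub at (295,205), the pointer at (307,253) and the reader at (347,220). The pocket to load is the one near (303,233). Next I'll measure with masks and enlarged crops.

```bash
cat > h.py <<'E'
from bench import *
import numpy as np, cv2
def ray(n,u,v,z):
    c=calibration(n);K,R,t=map(np.array,(c["camera_matrix"],c["R"],c["t"]))
    o=-R.T@t; d=R.T@np.linalg.solve(K,[u,v,1.]); return o+d*(z-o[2])/d[2]
def proj(n,X):
    c=calibration(n);K,R,t=map(np.array,(c["camera_matrix"],c["R"],c["t"]))
    p=K@(R@np.array(X,float)+t); return p[:2]/p[2]
E
python3 - <<'E'
from h import *
im=cv2.imread("pics/top0.png"); s=cv2.imread("pics/side0.png")
a=cv2.resize(im[160:265,245:365],None,fx=5,fy=5,interpolation=cv2.INTER_CUBIC)[:, :]
b=cv2.resize(im[205:265,130:185],None,fx=4,fy=4,interpolation=cv2.INTER_CUBIC)
o=np.zeros((530,800,3),np.uint8);o[:525,:580]=a[:,:580];o[:240,580:800]=b[:,:220]
b=cv2.resize(s[325:385,205:260],None,fx=4,fy=4,interpolation=cv2.INTER_CUBIC);o[260:500,580:800]=b[:,:220]
cv2.imwrite("pics/c1.png",o)
g=im.astype(int)
# carousel white rim ring
m=(im.min(2)>150).astype(np.uint8); 
sub=np.zeros_like(m); sub[160:265,245:340]=m[160:265,245:340]
pts=cv2.findNonZero(sub)[:,0]; r=np.hypot(pts[:,0]-294,pts[:,1]-209); p=pts[(r>37)&(r<46)&(pts[:,1]<247)]
print("rim",cv2.fitEllipse(cv2.convexHull(p)))
# cup
sub=np.zeros_like(m); sub[215:245,140:172]=(im[215:245,140:172].min(2)>150)
k,l,st,ce=cv2.connectedComponentsWithStats(sub); print(st,ce)
E
```

```text
rim ((294.5028991699219, 209.4969940185547), (81.61068725585938, 87.34771728515625), 107.256591796875)
[[     0      0    560    420 234288]
 [   140    215     32     30    912]] [[279.98200079 209.42072577]
 [155.67653509 229.86513158]]
```

View pics/c1.png

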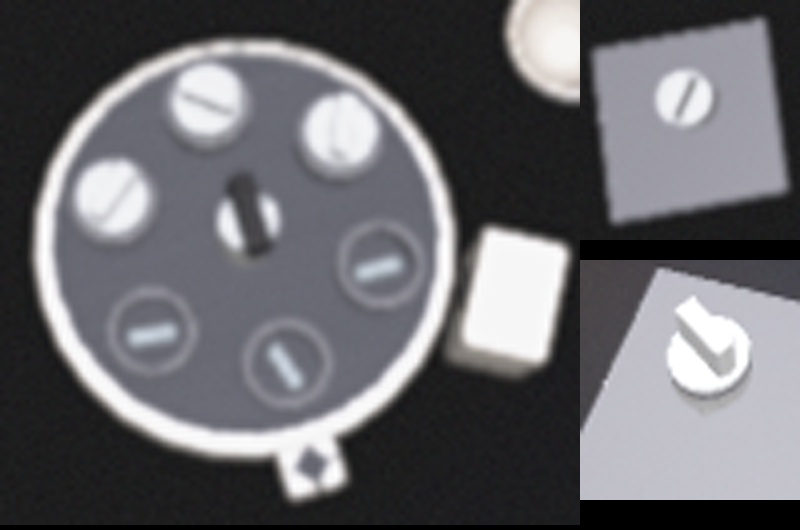

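The enlarged crops show, at the pointer, a drive bar running about (272,345)–(300,388) in its pocket, centred near crop (288,365). The hub bar runs (238,178)–(260,255). The cup lid is at crop (684,98), with its bar tilted slightly clockwise from image-vertical.

Run:
```python
from h import *
im=cv2.imread("pics/top0.png").astype(int); s=cv2.imread("pics/side0.png").astype(int)
cx=lambda u,v:(245+(u+.5)/5-.5,160+(v+.5)/5-.5)
C=ray("top",294.5,209.5,.05);print("axis via rim z.05",C)
def line(n,pts,z):
    X=np.array([ray(n,*p,z) for p in pts]);d=X[1]-X[0];print(X.mean(0),np.linalg.norm(d),np.degrees(np.arctan2(d[1],d[0])))
print("hub");line("top",[cx(238,178),cx(260,255)],.128); 
print("pocket mouth",ray("top",*cx(288,363),.07)); print("drive");line("top",[cx(272,345),cx(301,388)],.055)
print("pointer",ray("top",*cx(312,464),.05))
for n,roi,(th) in (("top",(215,245,145,170),205),("side",(333,362,222,252),190)):
    r=roi; src=im if n=="top" else s
    g=src.min(2)[r[0]:r[1],r[2]:r[3]]; m=(g>th).astype(np.uint8); k,l,st,ce=cv2.connectedComponentsWithStats(m)
    i=1+np.argmax(st[1:,4]); c=ce[i]+[r[2],r[0]]; print(n,st[i],c,ray(n,*c,.034))
# bar ends crop -> px
tx=lambda u,v:(130+(u-580+.5)/4-.5,205+(v+.5)/4-.5); sx=lambda u,v:(205+(u-580+.5)/4-.5,325+(v-260+.5)/4-.5)
print("cupdisc",ray("top",*tx(684,98),.034));line("top",[tx(677,117),tx(692,82)],.05);line("side",[sx(683,305),sx(728,352)],.056)
m=((im[...,0]-im[...,2])>8)&(im.min(2)>130); m=m.astype(np.uint8); m[:215]=0;m[250:]=0;m[:,:290]=0;m[:,315:]=0
q=cv2.findNonZero(m); print(0 if q is None else (len(q),cv2.minAreaRect(q)))
```

```text
axis via rim z.05 [ 0.54311157 -0.14763488  0.05      ]
hub
[ 0.546263   -0.14498096  0.128     ] 0.0402180210957874 -165.01159526689958
pocket mouth [ 0.47989396 -0.1661546   0.07      ]
drive
[ 0.47978753 -0.16610503  0.055     ] 0.02720115377710394 -146.85889687578722
pointer [ 0.42903944 -0.17890174  0.05      ]
top [ 4  8  9 12 65] [152.43076923 228.        ] [0.49815749 0.23343227 0.034     ]
side [  0   0  30  29 585] [236.86153846 347.48717949] [0.49571707 0.22349985 0.034     ]
cupdisc [0.49506228 0.22472407 0.034     ]
[0.49209398 0.21919801 0.05      ] 0.024738888700506577 -20.604433008813807
[0.49422519 0.22555306 0.056     ] 0.031398128710926385 158.99020280392378
(64, ((303.69952392578125, 227.7559356689453), (18.660383224487305, 25.07987403869629), 4.573921203613281))
```

```bash
cat >> h.py <<'E'
from scipy.spatial.transform import Rotation as Ro
def go(p,head):
    o=get_obs();R=np.array(o["tool_rot"]);h=np.radians(head);c,s=np.cos(h),np.sin(h)
    T=np.array([[c,s,0],[s,-c,0],[0,0,-1.]])
    print("shift cm",np.round(R.T@(np.array(p)-o["position"])*100,2),"rot",np.round(Ro.from_matrix(R.T@T).as_rotvec(degrees=True),1),"now",np.round(o["position"],4),"head",np.degrees(np.arctan2(R[1,0],R[0,0])).round(2),"F",np.round(o["ft_force"],1),"j6",round(o["joint_positions"][5],1),"op",round(o["opening"],4),"t",o["clock"])
E
python3 -c "
from h import *
go([.495,.2245,.15],-20.7)"
```

```text
shift cm [ 54.25 -65.7    7.29] rot [-0.1  0.  41.7] now [ 0.2234 -0.5832  0.222 ] head 20.96 F [-0.4  0.8  0.1] j6 -1.1 op 0.0875 t 0.1
```

>>> {"op": "send_rows", "data": {"motion": [{"x": 54.25, "y": -65.7, "z": 5, "wz": 41.7}, {"x": 54.25, "y": -65.7, "z": 5, "wz": 41.7}, {"x": 54.25, "y": -65.7, "z": 5, "wz": 41.7}, {"x": 54.25, "y": -65.7, "z": 5, "wz": 41.7}, {"x": 54.25, "y": -65.7, "z": 5, "wz": 41.7}, {"x": 54.25, "y": -65.7, "z": 5, "wz": 41.7}, {"x": 54.25, "y": -65.7, "z": 5, "wz": 41.7}, {"x": 54.25, "y": -65.7, "z": 5, "wz": 41.7}]}}

```text
validation failed for argument at $.mo...
```

```bash
python3 -c "
from h import *
go([.495,.2245,.15],-20.7)"
```

```text
shift cm [ 54.25 -65.7    7.29] rot [-0.1  0.  41.7] now [ 0.2234 -0.5832  0.222 ] head 20.96 F [-0.4  0.8  0.1] j6 -1.1 op 0.0875 t 0.1
```

>>> {"op": "send_rows", "data": {"motion": [{"x": 4, "y": -5, "z": 0, "wx": 0, "wy": 0, "wz": 5}]}}

```text
clock: 0.2
position: [0.2382, -0.5393, 0.2223]
tool_rot: [[0.963, 0.271, 0.0], [0.271, -0.963, -0.003], [-0.0, 0.003, -1.0]]
ft_force: [1.3, 0.2, 0.4]
opening: 0.0877
grip_force: 0.0
```

>>> {"op": "send_rows", "data": {"motion": [{"x": 50, "y": -60, "z": 5, "wx": 0, "wy": 0, "wz": 36}]}}

```text
clock: 0.3
position: [0.2585, -0.4896, 0.219]
tool_rot: [[0.993, 0.121, -0.0], [0.121, -0.993, 0.0], [-0.0, -0.0, -1.0]]
ft_force: [-0.1, 0.4, -0.1]
opening: 0.0878
grip_force: 0.0
```

```bash
python3 -c "
from h import *
go([.495,.2245,.15],-20.7)"
```

```text
shift cm [ 32.15 -68.01   6.92] rot [-0.   0.  27.7] now [ 0.2585 -0.4896  0.219 ] head 6.98 F [-0.1  0.4 -0.1] j6 19.6 op 0.0878 t 0.3
```

>>> {"op": "send_rows", "data": {"motion": [{"x": 32.1, "y": -68, "z": 6.9, "wx": 0, "wy": 0, "wz": 27.7}, {"x": 32.1, "y": -68, "z": 6.9, "wx": 0, "wy": 0, "wz": 27.7}, {"x": 32.1, "y": -68, "z": 6.9, "wx": 0, "wy": 0, "wz": 27.7}, {"x": 32.1, "y": -68, "z": 6.9, "wx": 0, "wy": 0, "wz": 27.7}, {"x": 32.1, "y": -68, "z": 6.9, "wx": 0, "wy": 0, "wz": 27.7}, {"x": 32.1, "y": -68, "z": 6.9, "wx": 0, "wy": 0, "wz": 27.7}, {"x": 32.1, "y": -68, "z": 6.9, "wx": 0, "wy": 0, "wz": 27.7}, {"x": 32.1, "y": -68, "z": 6.9, "wx": 0, "wy": 0, "wz": 27.7}]}}

```text
clock: 1.1
position: [0.3802, -0.1139, 0.1833]
tool_rot: [[0.938, -0.348, 0.0], [-0.348, -0.938, -0.0], [0.0, -0.0, -1.0]]
ft_force: [1.1, -0.5, -0.0]
opening: 0.0877
grip_force: 0.0
```

```bash
python3 -c "
from h import *
go([.495,.2245,.15],-20.7)"
```

```text
shift cm [ -1.02 -35.71   3.33] rot [-0.  -0.   0.3] now [ 0.3802 -0.1139  0.1833] head -20.36 F [ 1.1 -0.5 -0. ] j6 92.0 op 0.0877 t 1.1
```

>>> {"op": "send_rows", "data": {"motion": [{"x": -1, "y": -35.7, "z": 3.3, "wx": 0, "wy": 0, "wz": 0.3}, {"x": -1, "y": -35.7, "z": 3.3, "wx": 0, "wy": 0, "wz": 0.3}, {"x": -1, "y": -35.7, "z": 3.3, "wx": 0, "wy": 0, "wz": 0.3}, {"x": -1, "y": -35.7, "z": 3.3, "wx": 0, "wy": 0, "wz": 0.3}, {"x": -1, "y": -35.7, "z": 3.3, "wx": 0, "wy": 0, "wz": 0.3}, {"x": -1, "y": -35.7, "z": 3.3, "wx": 0, "wy": 0, "wz": 0.3}, {"x": -1, "y": -35.7, "z": 3.3, "wx": 0, "wy": 0, "wz": 0.3}, {"x": -1, "y": -35.7, "z": 3.3, "wx": 0, "wy": 0, "wz": 0.3}]}}

```text
clock: 1.9
position: [0.4962, 0.2269, 0.1499]
tool_rot: [[0.937, -0.349, 0.001], [-0.349, -0.937, 0.001], [0.001, -0.002, -1.0]]
ft_force: [0.3, 0.4, 0.3]
opening: 0.0875
grip_force: 0.0
```

Run:
```python
from h import *
go([.495,.2245,.15],-20.7);go([.495,.2245,.038],-20.7)
for n in("top","side"):
    im=snapshot(n)[:,:,::-1]; cv2.imwrite(f"pics/{n}1.png",im); print(proj(n,[.495,.2245,.056]))
s=cv2.imread("pics/side1.png"); cv2.imwrite("pics/c2.png",cv2.resize(s[260:410,160:310],None,fx=4,fy=4,interpolation=cv2.INTER_CUBIC))
```

```text
shift cm [-0.03  0.27 -0.01] rot [-0.1 -0.1  0.3] now [0.4962 0.2269 0.1499] head -20.42 F [0.3 0.4 0.3] j6 133.7 op 0.0875 t 1.9
shift cm [-0.04  0.29 11.19] rot [-0.1 -0.1  0.3] now [0.4962 0.2269 0.1499] head -20.42 F [0.3 0.4 0.3] j6 133.7 op 0.0875 t 1.9
[153.06724529 228.12848623]
[235.85495889 341.00714971]
```

View pics/c2.png

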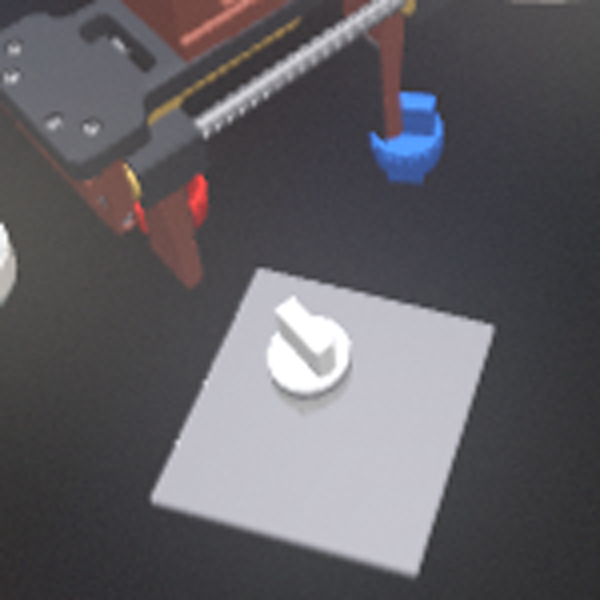

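The picture shows the open fingers straddling the cup. The cup's bar top is at about px (236,341), matching my projected estimate, so I'll descend and grip.

>>> {"op": "send_rows", "data": {"motion": [{"x": 0, "y": 0.28, "z": 4, "wx": 0, "wy": 0, "wz": 0}, {"x": 0, "y": 0.28, "z": 8, "wx": 0, "wy": 0, "wz": 0}, {"x": 0, "y": 0.28, "z": 10, "wx": 0, "wy": 0, "wz": 0}, {"x": 0, "y": 0.28, "z": 11.1, "wx": 0, "wy": 0, "wz": 0}, {"x": 0, "y": 0.28, "z": 11.1, "wx": 0, "wy": 0, "wz": 0}, {"x": 0, "y": 0.28, "z": 11.1, "wx": 0, "wy": 0, "wz": 0}]}}

```text
clock: 2.6
position: [0.4943, 0.2193, 0.0402]
tool_rot: [[0.936, -0.353, 0.001], [-0.353, -0.936, 0.0], [0.001, -0.0, -1.0]]
ft_force: [-0.1, -0.6, -0.2]
opening: 0.0881
grip_force: 0.0
```

>>> {"op": "send_rows", "data": {"motion": [{"x": 0, "y": 0, "z": 0, "wx": 0, "wy": 0, "wz": 0}, {"x": 0, "y": 0, "z": 0, "wx": 0, "wy": 0, "wz": 0}, {"x": 0, "y": 0, "z": 0, "wx": 0, "wy": 0, "wz": 0}, {"x": 0, "y": 0, "z": 0, "wx": 0, "wy": 0, "wz": 0}, {"x": 0, "y": 0, "z": 0, "wx": 0, "wy": 0, "wz": 0}, {"x": 0, "y": 0, "z": 0, "wx": 0, "wy": 0, "wz": 0}, {"x": 0, "y": 0, "z": 0, "wx": 0, "wy": 0, "wz": 0}, {"x": 0, "y": 0, "z": 0, "wx": 0, "wy": 0, "wz": 0}], "fingers": 1}}

```text
clock: 3.4
position: [0.4938, 0.2199, 0.0393]
tool_rot: [[0.936, -0.352, -0.0], [-0.352, -0.936, -0.0], [-0.0, 0.0, -1.0]]
ft_force: [0.5, 0.4, -0.8]
opening: 0.0273
grip_force: 0.0
```

>>> {"op": "send_rows", "data": {"motion": [{"x": 0, "y": -0.45, "z": 0.1, "wx": 0, "wy": 0, "wz": 0}, {"x": 0, "y": -0.45, "z": 0.1, "wx": 0, "wy": 0, "wz": 0}, {"x": 0, "y": -0.45, "z": 0.1, "wx": 0, "wy": 0, "wz": 0}, {"x": 0, "y": -0.45, "z": 0.1, "wx": 0, "wy": 0, "wz": 0}, {"x": 0, "y": -0.45, "z": 0.1, "wx": 0, "wy": 0, "wz": 0}]}}

```text
clock: 3.9
position: [0.4954, 0.224, 0.0383]
tool_rot: [[0.936, -0.352, -0.0], [-0.352, -0.936, -0.0], [-0.0, 0.0, -1.0]]
ft_force: [-0.4, 0.5, -1.1]
opening: 0.0098
grip_force: 30.0
```

```bash
python3 -c "
from h import *
go([.495,.2245,.15],-20.7)
print(get_obs()['grip_force'])"
```

```text
shift cm [ -0.05  -0.03 -11.17] rot [0.  0.  0.1] now [0.4954 0.224  0.0383] head -20.63 F [-0.4  0.5 -1.1] j6 133.7 op 0.0098 t 3.9
29.998923540115356
```

>>> {"op": "send_rows", "data": {"motion": [{"x": 0, "y": 0, "z": -5, "wx": 0, "wy": 0, "wz": 0}, {"x": 0, "y": 0, "z": -10, "wx": 0, "wy": 0, "wz": 0}, {"x": 0, "y": 0, "z": -15, "wx": 0, "wy": 0, "wz": 0}, {"x": 0, "y": 0, "z": -16, "wx": 0, "wy": 0, "wz": 0}, {"x": 0, "y": 0, "z": -16, "wx": 0, "wy": 0, "wz": 0}]}}

```text
clock: 4.4
position: [0.4964, 0.2245, 0.2003]
tool_rot: [[0.936, -0.352, 0.004], [-0.352, -0.936, 0.002], [0.003, -0.003, -1.0]]
ft_force: [-0.1, -0.3, -1.1]
opening: 0.0094
grip_force: 30.0
```

```bash
python3 -c "
from h import *
go([.478,-.1655,.2],25)
print(get_obs()['grip_force'])"
```

```text
shift cm [12.02 37.14 -0.04] rot [ -0.1  -0.2 -45.6] now [0.4964 0.2245 0.2003] head -20.64 F [-0.1 -0.3 -1.1] j6 133.7 op 0.0094 t 4.4
29.998851120471954
```

>>> {"op": "send_rows", "data": {"motion": [{"x": 12, "y": 37.1, "z": 0, "wx": 0, "wy": 0, "wz": -45.6}, {"x": 12, "y": 37.1, "z": 0, "wx": 0, "wy": 0, "wz": -45.6}, {"x": 12, "y": 37.1, "z": 0, "wx": 0, "wy": 0, "wz": -45.6}, {"x": 12, "y": 37.1, "z": 0, "wx": 0, "wy": 0, "wz": -45.6}, {"x": 12, "y": 37.1, "z": 0, "wx": 0, "wy": 0, "wz": -45.6}, {"x": 12, "y": 37.1, "z": 0, "wx": 0, "wy": 0, "wz": -45.6}, {"x": 12, "y": 37.1, "z": 0, "wx": 0, "wy": 0, "wz": -45.6}, {"x": 12, "y": 37.1, "z": 0, "wx": 0, "wy": 0, "wz": -45.6}]}}

```text
clock: 5.2
position: [0.4759, -0.1497, 0.1959]
tool_rot: [[0.906, 0.422, -0.004], [0.422, -0.906, 0.001], [-0.003, -0.003, -1.0]]
ft_force: [0.6, -0.1, -1.4]
opening: 0.0098
grip_force: 30.0
```

```bash
python3 -c "
from h import *
go([.478,-.1655,.14],25)"
```

```text
shift cm [-0.46  1.54  5.59] rot [-0.2  0.2 -0. ] now [ 0.4759 -0.1497  0.1959] head 24.99 F [ 0.6 -0.1 -1.4] j6 46.2 op 0.0098 t 5.2
```

>>> {"op": "send_rows", "data": {"motion": [{"x": 0, "y": 0, "z": 4, "wx": 0, "wy": 0, "wz": 0}, {"x": 0, "y": 0, "z": 5.5, "wx": 0, "wy": 0, "wz": 0}, {"x": 0, "y": 0, "z": 5.5, "wx": 0, "wy": 0, "wz": 0}, {"x": 0, "y": 0, "z": 5.5, "wx": 0, "wy": 0, "wz": 0}]}}

```text
clock: 5.6
position: [0.4768, -0.1479, 0.142]
tool_rot: [[0.907, 0.422, -0.003], [0.422, -0.907, 0.001], [-0.002, -0.002, -1.0]]
ft_force: [0.3, 0.3, -0.7]
opening: 0.0094
grip_force: 30.0
```

Run:
```python
from h import *
go([.478,-.1655,.14],25)
o=np.zeros((520,800,3),np.uint8)
for i,(n,r) in enumerate((("side",(165,255,245,365)),("top",(190,260,265,335)))):
    im=snapshot(n)[:,:,::-1]; cv2.imwrite(f"pics/{n}2.png",im)
    c=cv2.resize(im[r[0]:r[1],r[2]:r[3]],None,fx=4-(i),fy=4-(i),interpolation=cv2.INTER_CUBIC); x0=i*490; o[:c.shape[0],x0:x0+c.shape[1]]=c
c=cv2.resize(cv2.imread("pics/side0.png")[200:240,295:335],None,fx=7,fy=7,interpolation=cv2.INTER_CUBIC);o[225:505,500:780]=c
cv2.imwrite("pics/c3.png",o)
```

```text
shift cm [-0.64  1.64  0.2 ] rot [-0.1  0.1 -0. ] now [ 0.4768 -0.1479  0.142 ] head 24.97 F [ 0.3  0.3 -0.7] j6 46.4 op 0.0094 t 5.6
```

View pics/c3.png

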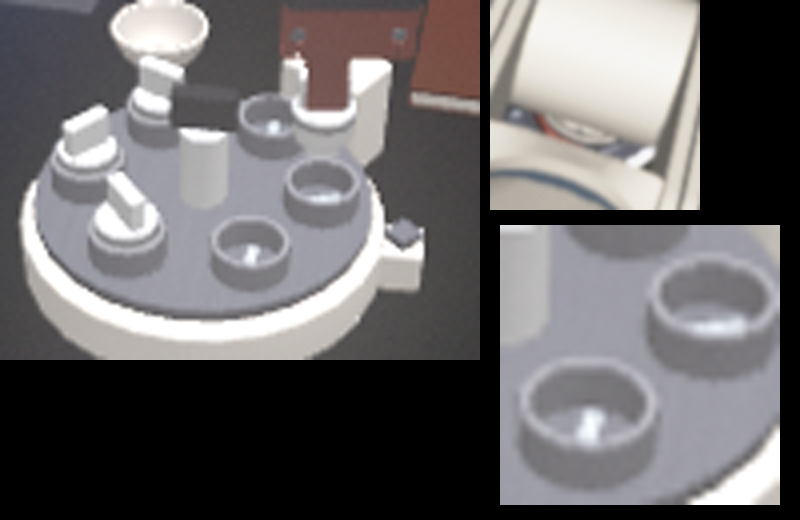

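The side crop shows the held cup at about crop (324,110) and the target sleeve's mouth centred near (322,181), which is full px (325.5,210). The cup still has to come over the pocket, since y is 16 mm off.

Run:
```python
from h import *
f=lambda u,v:((u+.5)/4-.5+245,(v+.5)/4-.5+165)
for v in(180,182): print("mouth side",ray("side",*f(322,v),.07))
print("left pocket",ray("side",*f(250,244),.07)); print("right", ray("side",*f(268,124),.07))
# by symmetric pockets in top crop: left (151,332), right(380,264), far fixed
cx=lambda u,v:(245+(u+.5)/5-.5,160+(v+.5)/5-.5)
L,P,Rr=[ray("top",*cx(*q),.07) for q in((151,330),(288,362),(380,263))]
print(L,P,Rr,np.linalg.norm(L-P),np.linalg.norm(P-Rr),np.linalg.norm(L-Rr))
print("axis=L+R-P",L+Rr-P)
o=get_obs();p=o["position"]; print("cup lid proj",(proj("side",[p[0],p[1],p[2]-.0043])-[245,165])*4)
print("axis side rim",)
a=np.array([.545,-.146]);d=np.radians(15.5);print("geom",a-.072*np.array([np.cos(d),np.sin(d)]))
```

```text
mouth side [ 0.47988958 -0.16581084  0.07      ]
mouth side [ 0.47920219 -0.16399623  0.07      ]
left pocket [ 0.49618984 -0.09306926  0.07      ]
right [ 0.53091833 -0.20471155  0.07      ]
[ 0.49760014 -0.09530244  0.07      ] [ 0.48041384 -0.16616294  0.07      ] [ 0.53202653 -0.21507821  0.07      ] 0.07291488322841053 0.07110958471854249 0.12462508570258696
axis=L+R-P [ 0.54921283 -0.1442177   0.07      ]
cup lid proj [319.73730493 100.83227775]
axis side rim
geom [ 0.47561861 -0.16524116]
```

>>> {"op": "send_rows", "data": {"motion": [{"x": -0.5, "y": 1.74, "z": 0, "wx": 0, "wy": 0, "wz": 0}, {"x": -0.5, "y": 1.74, "z": 2.4, "wx": 0, "wy": 0, "wz": 0}, {"x": -0.5, "y": 1.74, "z": 2.4, "wx": 0, "wy": 0, "wz": 0}, {"x": -0.5, "y": 1.74, "z": 2.4, "wx": 0, "wy": 0, "wz": 0}]}}

```text
clock: 6.1
position: [0.4807, -0.1658, 0.1199]
tool_rot: [[0.906, 0.423, -0.0], [0.423, -0.906, 0.0], [-0.0, -0.0, -1.0]]
ft_force: [-0.3, -0.1, -1.7]
opening: 0.0098
grip_force: 30.0
```

Run:
```python
from h import *
go([.4797,-.1657,.0823],25)
p=get_obs()["position"]
im=snapshot("side")[:,:,::-1]; cv2.imwrite("pics/side3.png",im)
cv2.imwrite("pics/c4.png",cv2.resize(im[175:230,290:360],None,fx=10,fy=10,interpolation=cv2.INTER_CUBIC))
for dz in(.0177,-.0043,-.0203,-.0323): print(dz,(proj("side",p+[0,0,dz])-[290,175]+.5)*10-.5)
print("mouth",(proj("side",[.4797,-.1657,.07])-[290,175]+.5)*10-.5)
```

```text
shift cm [-0.09 -0.05  3.76] rot [-0.  0. -0.] now [ 0.4807 -0.1658  0.1199] head 25.0 F [-0.3 -0.1 -1.7] j6 44.6 op 0.0098 t 6.1
0.0177 [370.52460834 119.17390618]
-0.0043 [364.45081118 196.73952672]
-0.0203 [360.15065607 251.65479474]
-0.0323 [356.98804111 292.04307002]
mouth [356.32570383 351.21675373]
```

View pics/c4.png

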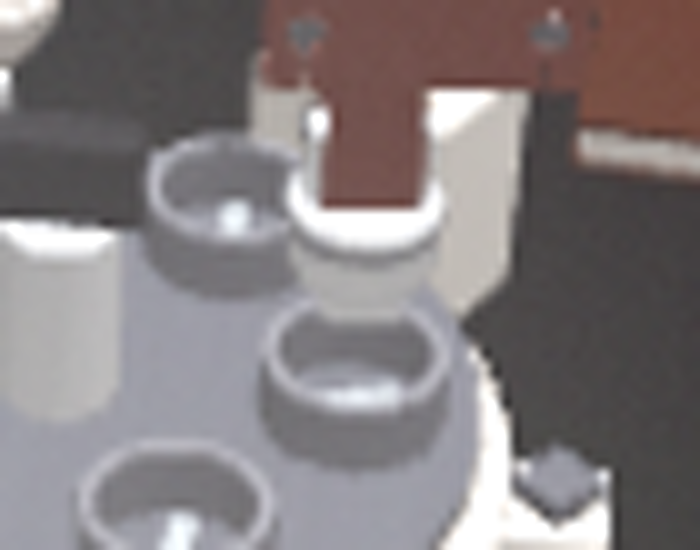

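The crop shows the lid centred at about (365,200), where the TCP projection expects it, so the cup is centred in the grip. The mouth is at about (355,356), within 1 mm of my estimate. I'll descend gently.

>>> {"op": "send_rows", "data": {"motion": [{"x": -0.08, "y": 0, "z": 0.8, "wx": 0, "wy": 0, "wz": 0}, {"x": -0.08, "y": 0, "z": 1.4, "wx": 0, "wy": 0, "wz": 0}, {"x": -0.08, "y": 0, "z": 1.8, "wx": 0, "wy": 0, "wz": 0}, {"x": -0.08, "y": 0, "z": 2.0, "wx": 0, "wy": 0, "wz": 0}, {"x": -0.08, "y": 0, "z": 2.0, "wx": 0, "wy": 0, "wz": 0}]}}

```text
clock: 6.65
position: [0.4798, -0.1664, 0.099]
tool_rot: [[0.907, 0.422, -0.001], [0.422, -0.907, 0.0], [-0.0, -0.001, -1.0]]
ft_force: [0.0, 0.1, -0.5]
opening: 0.0099
grip_force: 30.0
```

Inside by about 3 mm with no contact.

>>> {"op": "send_rows", "data": {"motion": [{"x": 0, "y": 0, "z": 0.3, "wx": 0, "wy": 0, "wz": 0}, {"x": 0, "y": 0, "z": 0.5, "wx": 0, "wy": 0, "wz": 0}, {"x": 0, "y": 0, "z": 0.7, "wx": 0, "wy": 0, "wz": 0}, {"x": 0, "y": 0, "z": 0.7, "wx": 0, "wy": 0, "wz": 0}]}}

```text
clock: 7.05
position: [0.4798, -0.1665, 0.0921]
tool_rot: [[0.907, 0.422, -0.0], [0.422, -0.907, 0.0], [-0.0, -0.0, -1.0]]
ft_force: [0.4, 0.1, -1.0]
opening: 0.0098
grip_force: 30.0
```

>>> {"op": "send_rows", "data": {"motion": [{"x": 0, "y": 0, "z": 0.15, "wx": 0, "wy": 0, "wz": 0}, {"x": 0, "y": 0, "z": 0.3, "wx": 0, "wy": 0, "wz": 0}, {"x": 0, "y": 0, "z": 0.4, "wx": 0, "wy": 0, "wz": 0}, {"x": 0, "y": 0, "z": 0.4, "wx": 0, "wy": 0, "wz": 0}]}}

```text
clock: 7.45
position: [0.4799, -0.1665, 0.0882]
tool_rot: [[0.907, 0.422, -0.0], [0.422, -0.907, 0.0], [-0.0, -0.0, -1.0]]
ft_force: [-0.4, -1.1, -1.2]
opening: 0.01
grip_force: 30.0
```

>>> {"op": "send_rows", "data": {"motion": [{"x": 0, "y": 0, "z": 0.1, "wx": 0, "wy": 0, "wz": 0}, {"x": 0, "y": 0, "z": 0.2, "wx": 0, "wy": 0, "wz": 0}, {"x": 0, "y": 0, "z": 0.25, "wx": 0, "wy": 0, "wz": 0}, {"x": 0, "y": 0, "z": 0.25, "wx": 0, "wy": 0, "wz": 0}]}}

```text
clock: 7.85
position: [0.4798, -0.1664, 0.0857]
tool_rot: [[0.907, 0.422, -0.0], [0.422, -0.907, 0.0], [-0.0, -0.0, -1.0]]
ft_force: [0.5, 2.3, -0.9]
opening: 0.0095
grip_force: 30.0
```

>>> {"op": "send_rows", "data": {"motion": [{"x": 0, "y": 0, "z": 0.1, "wx": 0, "wy": 0, "wz": 0}, {"x": 0, "y": 0, "z": 0.1, "wx": 0, "wy": 0, "wz": 0}]}}

```text
clock: 8.05
position: [0.4798, -0.1664, 0.0847]
tool_rot: [[0.907, 0.422, -0.0], [0.422, -0.907, 0.0], [-0.0, -0.0, -1.0]]
ft_force: [-1.4, 1.6, -1.2]
opening: 0.0096
grip_force: 30.0
```

```bash
python3 -c "
from h import *
go([.4797,-.1657,.0823],25); print(get_obs()['ft_torque'])"
```

```text
shift cm [ 0.02 -0.06  0.24] rot [-0.  0. -0.] now [ 0.4798 -0.1664  0.0847] head 24.96 F [-1.4  1.6 -1.2] j6 44.6 op 0.0096 t 8.05
[ 0.23047884  0.04288975 -0.00873471]
```

>>> {"op": "send_rows", "data": {"motion": [{"x": 0, "y": 0, "z": 0.1, "wx": 0, "wy": 0, "wz": 0}, {"x": 0, "y": 0, "z": 0.1, "wx": 0, "wy": 0, "wz": 0}]}}

```text
clock: 8.25
position: [0.4798, -0.1664, 0.0837]
tool_rot: [[0.907, 0.422, -0.0], [0.422, -0.907, 0.0], [-0.0, -0.0, -1.0]]
ft_force: [0.0, 1.4, -1.8]
opening: 0.0097
grip_force: 30.0
```

>>> {"op": "send_rows", "data": {"motion": [{"x": 0, "y": 0, "z": 0.07, "wx": 0, "wy": 0, "wz": 0}, {"x": 0, "y": 0, "z": 0.07, "wx": 0, "wy": 0, "wz": 0}]}}

```text
clock: 8.45
position: [0.4799, -0.1664, 0.0831]
tool_rot: [[0.907, 0.422, -0.0], [0.422, -0.907, 0.0], [-0.0, -0.0, -1.0]]
ft_force: [-0.7, 1.5, -1.8]
opening: 0.0099
grip_force: 30.0
```

>>> {"op": "send_rows", "data": {"motion": [{"x": 0, "y": 0, "z": 0.05, "wx": 0, "wy": 0, "wz": 0}, {"x": 0, "y": 0, "z": 0.1, "wx": 0, "wy": 0, "wz": 0}]}}

```text
clock: 8.65
position: [0.4799, -0.1664, 0.0822]
tool_rot: [[0.907, 0.422, -0.0], [0.422, -0.907, 0.0], [-0.0, -0.0, -1.0]]
ft_force: [-2.5, 2.6, 8.2]
opening: 0.01
grip_force: 30.0
```

>>> {"op": "send_rows", "data": {"motion": [{"x": 0, "y": 0, "z": -0.05, "wx": 0, "wy": 0, "wz": 0}, {"x": 0, "y": 0, "z": -0.05, "wx": 0, "wy": 0, "wz": 0}]}}

```text
clock: 8.85
position: [0.4799, -0.1665, 0.0826]
tool_rot: [[0.907, 0.422, -0.0], [0.422, -0.907, 0.0], [-0.0, -0.0, -1.0]]
ft_force: [-0.4, 1.7, -0.9]
opening: 0.0098
grip_force: 30.0
```

>>> {"op": "send_rows", "data": {"motion": [{"x": 0, "y": 0, "z": 0, "wx": 0, "wy": 0, "wz": 0}, {"x": 0, "y": 0, "z": 0, "wx": 0, "wy": 0, "wz": 0}, {"x": 0, "y": 0, "z": 0, "wx": 0, "wy": 0, "wz": 0}, {"x": 0, "y": 0, "z": 0, "wx": 0, "wy": 0, "wz": 0}], "fingers": 0.3}}

```text
clock: 9.25
position: [0.4803, -0.1667, 0.0828]
tool_rot: [[0.907, 0.422, 0.001], [0.422, -0.907, -0.0], [0.0, 0.0, -1.0]]
ft_force: [0.5, 0.7, -0.1]
opening: 0.0307
grip_force: 0.0
```

>>> {"op": "send_rows", "data": {"motion": [{"x": 0, "y": 0, "z": -2, "wx": 0, "wy": 0, "wz": 0}, {"x": 0, "y": 0, "z": -6, "wx": 0, "wy": 0, "wz": 0}, {"x": 0, "y": 0, "z": -9, "wx": 0, "wy": 0, "wz": 0}, {"x": 3.5, "y": 0.4, "z": -9, "wx": 0, "wy": 0, "wz": 4}, {"x": 7, "y": 0.9, "z": -9, "wx": 0, "wy": 0, "wz": 9}, {"x": 7, "y": 0.9, "z": -9, "wx": 0, "wy": 0, "wz": 9}, {"x": 7, "y": 0.9, "z": -9, "wx": 0, "wy": 0, "wz": 9}]}}

```text
clock: 9.95
position: [0.547, -0.1449, 0.1723]
tool_rot: [[0.961, 0.277, -0.001], [0.277, -0.961, 0.0], [-0.001, -0.0, -1.0]]
ft_force: [-0.3, -0.5, 0.3]
opening: 0.0309
grip_force: 0.0
```

Run:
```python
from h import *
go([.547,-.1455,.106],16)
p=get_obs()["position"]
im=snapshot("side")[:,:,::-1]; cv2.imwrite("pics/side4.png",im)
cv2.imwrite("pics/c5.png",cv2.resize(im[165:240,265:365],None,fx=8,fy=8,interpolation=cv2.INTER_CUBIC))
f=lambda q:(proj("side",q)-[265,165]+.5)*8-.5
for z in(.078,.083,.1,.105): print(z,f([.4799,-.1664,z]))
d=np.radians(16)
for a in(.547,):
  for s in(-.02,0,.02): print("hub top",f([.547+s*np.cos(d),-.1455+s*np.sin(d),.128]))
```

```text
shift cm [-0.01  0.06  6.63] rot [-0.   0.   0.1] now [ 0.547  -0.1449  0.1723] head 16.08 F [-0.3 -0.5  0.3] j6 57.9 op 0.0309 t 9.95
0.078 [486.82308642 338.4259779 ]
0.083 [487.86962631 325.20565656]
0.1 [491.48250156 279.56633389]
0.105 [492.56148633 265.93615558]
hub top [324.18205299 189.24500197]
hub top [256.0446001  182.97883607]
hub top [188.30208453 176.74899003]
```

View pics/c5.png

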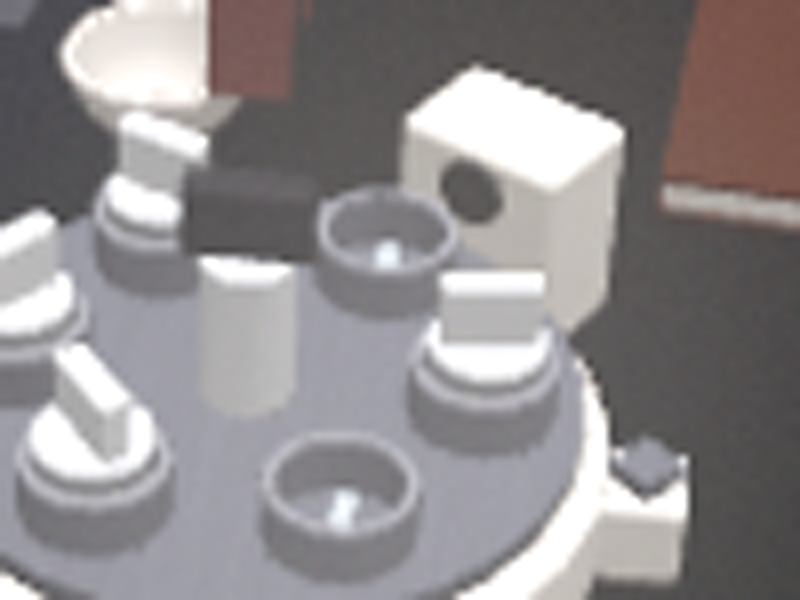

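The cup stands home: its bar top is at about crop (493,283), matching the z = 0.100 projection, not 0.105. The hub bar at about (254,178) also matches its estimate. Now for the hub.

>>> {"op": "send_rows", "data": {"motion": [{"x": 0, "y": 0.05, "z": 3, "wx": 0, "wy": 0, "wz": 0}, {"x": 0, "y": 0.05, "z": 5.5, "wx": 0, "wy": 0, "wz": 0}, {"x": 0, "y": 0.05, "z": 6.6, "wx": 0, "wy": 0, "wz": 0}, {"x": 0, "y": 0.05, "z": 6.6, "wx": 0, "wy": 0, "wz": 0}]}}

```text
clock: 10.4
position: [0.5453, -0.1456, 0.1052]
tool_rot: [[0.961, 0.275, -0.004], [0.275, -0.961, 0.001], [-0.003, -0.002, -1.0]]
ft_force: [0.5, 1.1, -0.1]
opening: 0.0305
grip_force: 0.0
```

>>> {"op": "send_rows", "data": {"motion": [{"x": 0, "y": 0, "z": 0, "wx": 0, "wy": 0, "wz": 0}, {"x": 0, "y": 0, "z": 0, "wx": 0, "wy": 0, "wz": 0}, {"x": 0, "y": 0, "z": 0, "wx": 0, "wy": 0, "wz": 0}, {"x": 0, "y": 0, "z": 0, "wx": 0, "wy": 0, "wz": 0}], "fingers": 1}}

```text
clock: 10.8
position: [0.5482, -0.1461, 0.1078]
tool_rot: [[0.961, 0.275, 0.002], [0.275, -0.961, -0.001], [0.002, 0.001, -1.0]]
ft_force: [-0.7, -2.8, 5.3]
opening: 0.0139
grip_force: 30.0
```

>>> {"op": "send_rows", "data": {"motion": [{"x": 0, "y": 0, "z": 0, "wx": 0, "wy": 0, "wz": -3}, {"x": 0, "y": 0, "z": 0, "wx": 0, "wy": 0, "wz": -6}, {"x": 0, "y": 0, "z": 0, "wx": 0, "wy": 0, "wz": -9}, {"x": 0, "y": 0, "z": 0, "wx": 0, "wy": 0, "wz": -12}, {"x": 0, "y": 0, "z": 0, "wx": 0, "wy": 0, "wz": -15}]}}

```text
clock: 11.3
position: [0.5483, -0.1462, 0.1078]
tool_rot: [[0.858, 0.514, 0.002], [0.514, -0.858, -0.0], [0.002, 0.001, -1.0]]
ft_force: [-1.0, -3.0, 4.7]
opening: 0.0172
grip_force: 38.2
```

```bash
python3 -c "
from h import *
go([.547,-.1455,.106],76); print(get_obs()['ft_torque'])"
```

```text
shift cm [-0.08 -0.12  0.18] rot [  0.1  -0.1 -45.1] now [ 0.5483 -0.1462  0.1078] head 30.93 F [-1.  -3.   4.7] j6 42.9 op 0.0172 t 11.3
[-0.52861003  0.30011469 -1.17838663]
```

>>> {"op": "send_rows", "data": {"motion": [{"x": 0, "y": 0, "z": 0, "wx": 0, "wy": 0, "wz": -3}, {"x": 0, "y": 0, "z": 0, "wx": 0, "wy": 0, "wz": -6}]}}

```text
clock: 11.5
position: [0.5484, -0.1462, 0.1079]
tool_rot: [[0.799, 0.601, 0.003], [0.601, -0.8, -0.0], [0.002, 0.002, -1.0]]
ft_force: [-0.8, -3.0, 1.0]
opening: 0.0186
grip_force: 33.2
```

Run:
```python
from h import *
o=get_obs(); go([.547,-.1455,.106],76); print(o['ft_torque'],o["grip_force"])
im=snapshot("side")[:,:,::-1]; cv2.imwrite("pics/side5.png",im)
cv2.imwrite("pics/c6.png",cv2.resize(im[165:240,265:365],None,fx=8,fy=8,interpolation=cv2.INTER_CUBIC))
```

```text
shift cm [-0.07 -0.14  0.19] rot [  0.1  -0.1 -39.1] now [ 0.5484 -0.1462  0.1079] head 36.92 F [-0.8 -3.   1. ] j6 36.9 op 0.0186 t 11.5
[-0.36441622  0.02630238 -0.82433323] 33.15983947366476
```

View pics/c6.png

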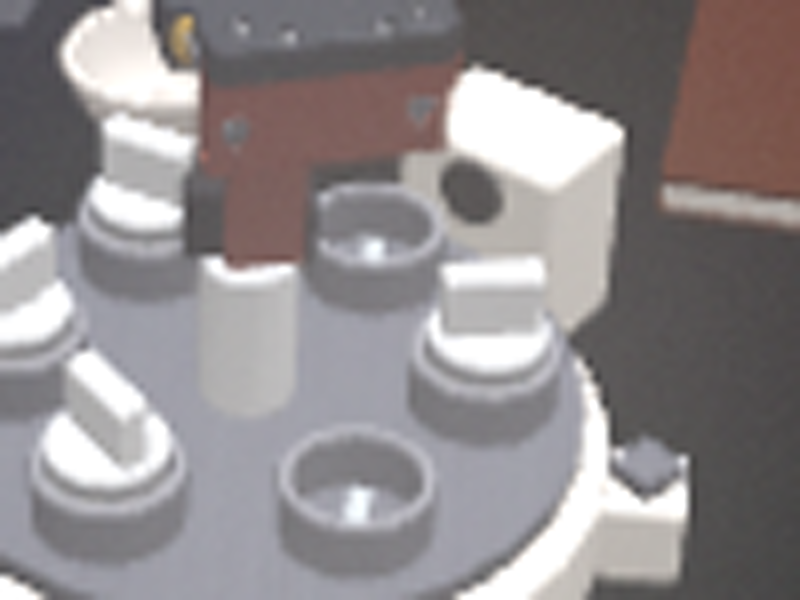

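The picture shows the carousel turned by roughly 8°, with the bar twisted a little inside the grip and the cup still seated. I'll keep turning.

>>> {"op": "send_rows", "data": {"motion": [{"x": 0, "y": 0, "z": 0, "wx": 0, "wy": 0, "wz": -3}, {"x": 0, "y": 0, "z": 0, "wx": 0, "wy": 0, "wz": -6}, {"x": 0, "y": 0, "z": 0, "wx": 0, "wy": 0, "wz": -9}, {"x": 0, "y": 0, "z": 0, "wx": 0, "wy": 0, "wz": -12}]}}

```text
clock: 11.95
position: [0.5487, -0.1463, 0.1078]
tool_rot: [[0.656, 0.755, 0.003], [0.755, -0.656, -0.001], [0.001, 0.003, -1.0]]
ft_force: [2.4, -3.1, 2.5]
opening: 0.0169
grip_force: 28.3
```

>>> {"op": "send_rows", "data": {"motion": [{"x": 0, "y": 0, "z": 0, "wx": 0, "wy": 0, "wz": -3}, {"x": 0, "y": 0, "z": 0, "wx": 0, "wy": 0, "wz": -6}, {"x": 0, "y": 0, "z": 0, "wx": 0, "wy": 0, "wz": -9}, {"x": 0, "y": 0, "z": 0, "wx": 0, "wy": 0, "wz": -12}]}}

```text
clock: 12.35
position: [0.5493, -0.1461, 0.1078]
tool_rot: [[0.485, 0.875, 0.004], [0.875, -0.485, -0.001], [0.001, 0.004, -1.0]]
ft_force: [5.7, 0.9, 2.2]
opening: 0.0145
grip_force: 28.8
```

Run:
```python
from h import *
o=get_obs(); go([.547,-.1455,.106],76); print(o['ft_torque'],o["grip_force"])
```

```text
shift cm [-0.06 -0.23  0.18] rot [  0.3  -0.  -15. ] now [ 0.5493 -0.1461  0.1078] head 61.0 F [5.7 0.9 2.2] j6 12.9 op 0.0145 t 12.35
[ 0.25196365 -0.81768794 -0.23359687] 28.803379177988973
```

>>> {"op": "send_rows", "data": {"motion": [{"x": 0, "y": 0, "z": 0, "wx": 0, "wy": 0, "wz": -4}, {"x": 0, "y": 0, "z": 0, "wx": 0, "wy": 0, "wz": -8}, {"x": 0, "y": 0, "z": 0, "wx": 0, "wy": 0, "wz": -12}, {"x": 0, "y": 0, "z": 0, "wx": 0, "wy": 0, "wz": -15}, {"x": 0, "y": 0, "z": 0, "wx": 0, "wy": 0, "wz": -15}]}}

```text
clock: 12.85
position: [0.5495, -0.1459, 0.1078]
tool_rot: [[0.243, 0.97, 0.004], [0.97, -0.243, -0.001], [0.0, 0.004, -1.0]]
ft_force: [4.7, -0.3, 3.5]
opening: 0.014
grip_force: 30.0
```

>>> {"op": "send_rows", "data": {"motion": [{"x": 0, "y": 0, "z": 0, "wx": 0, "wy": 0, "wz": 0}, {"x": 0, "y": 0, "z": 0, "wx": 0, "wy": 0, "wz": 0}, {"x": 0, "y": 0, "z": 0, "wx": 0, "wy": 0, "wz": 0}, {"x": 0, "y": 0, "z": 0, "wx": 0, "wy": 0, "wz": 0}, {"x": 0, "y": 0, "z": 0, "wx": 0, "wy": 0, "wz": 0}], "fingers": 0.3}}

```text
clock: 13.35
position: [0.547, -0.1455, 0.1064]
tool_rot: [[0.243, 0.97, -0.001], [0.97, -0.243, 0.0], [0.0, -0.001, -1.0]]
ft_force: [-0.8, 0.0, -0.6]
opening: 0.0308
grip_force: 0.0
```

>>> {"op": "send_rows", "data": {"motion": [{"x": 0, "y": 0, "z": -2, "wx": 0, "wy": 0, "wz": 0}, {"x": 0, "y": 0, "z": -6, "wx": 0, "wy": 0, "wz": 0}, {"x": 0, "y": 0, "z": -10, "wx": 0, "wy": 0, "wz": 0}, {"x": 0, "y": 0, "z": -14, "wx": 0, "wy": 0, "wz": 0}, {"x": 0, "y": 0, "z": -15, "wx": 0, "wy": 0, "wz": 0}, {"x": 0, "y": 0, "z": -15, "wx": 0, "wy": 0, "wz": 0}]}}

```text
clock: 13.95
position: [0.5482, -0.1459, 0.2584]
tool_rot: [[0.243, 0.97, 0.003], [0.97, -0.243, -0.001], [-0.0, 0.004, -1.0]]
ft_force: [0.7, 0.1, 0.0]
opening: 0.0306
grip_force: 0.0
```

Run:
```python
from h import *
go([.547,-.1455,.25],76)
im=snapshot("side")[:,:,::-1]; cv2.imwrite("pics/side6.png",im)
cv2.imwrite("pics/c7.png",cv2.resize(im[165:240,265:365],None,fx=8,fy=8,interpolation=cv2.INTER_CUBIC))
a=np.array([.549,-.1458]); d=np.radians(16.3+180)
for k in(0,60): print(k,[np.round((proj("side",[a[0]+.072*np.cos(d+np.radians(k)),a[1]+.072*np.sin(d+np.radians(k)),z])-[265,165]+.5)*8-.5) for z in(.07,.1,.105)])
```

```text
shift cm [ 0.01 -0.13  0.84] rot [ 0.2  0.  -0. ] now [ 0.5482 -0.1459  0.2584] head 75.95 F [0.7 0.1 0. ] j6 -2.1 op 0.0306 t 13.95
0 [array([485., 360.]), array([491., 280.]), array([492., 267.])]
60 [array([387., 229.]), array([391., 151.]), array([391., 138.])]
```

View pics/c7.png

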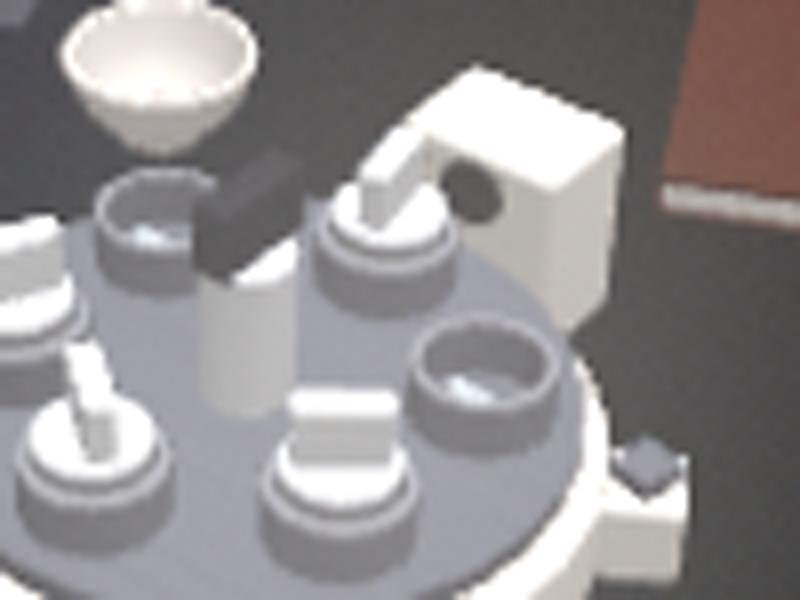

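The cup now stands fully home in the sleeve at the reader (bar top about (392,150), expected (391,151)). An empty pocket sits exactly at the pointer, so the carousel is on its click, and the gripper is clear.

```bash
python3 -c "
from bench import *
print(hand_in())"
```

```text
the job is handed in; nothing more can be done
None
```

The job is handed in: the cup is fully home over the drive bar, the carousel is one click anticlockwise with the cup at the reader, and the gripper has let go and is clear, finishing at about 14 s of the 72 s allowed.

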